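Slide the top coupon off the stack into the tacking jig

TASK

Slide the top steel coupon off its stack straight across onto the bed of the tacking jig beside it, keeping it flat and never picking it up, until it lies square against the brass end stop and between the two white lines. Then swing the red keeper arm by its black knob all the way across over the coupon and let go. The other three coupons of the stack must stay as they are, and leave the things lying around alone.

Things in the scene. Friction and masses are not known exactly. Their poses are not given: they have to be found in the camera images.
- jig_seat (a point): Centre of the seat on the top face of the fixed jig's flat blue-painted bed, 28.5 mm above the table (1.5 mm below the top coupon's underside). y = slide direction, from the stack to the stop; x across, z up. The bed spans x -45..45, y -48..64 mm; white lines along y at x = -39 and +39 mm. A coupon home against the stop has its centre at x about 0, y 0, z +5 mm here.
- jig_stop (a point): Middle of the face of the brass end stop that the coupon comes to lie against, at y +45 mm from the seat: a bar 70 mm long across the bed, 12 mm thick, 8 mm tall above it. Same axes as the seat.
- coupon_top_mid (a point): Centre (half-way up) of the top of four loose flat steel blanks in a stack. Each blank 60 x 90 x 10 mm, 0.42 kg, dark grey with one 90 mm edge ground bright; x along its 60 mm width, y along its 90 mm length (roughly the jig's y), z up. This one is to be slid; its centre starts 35 mm above the table.
- coupon_second_mid (a point): Centre (half-way up) of the second from the top of four loose flat steel blanks in a stack. Each blank 60 x 90 x 10 mm, 0.42 kg, dark grey with one 90 mm edge ground bright; x along its 60 mm width, y along its 90 mm length (roughly the jig's y), z up.
- coupon_third_mid (a point): Centre (half-way up) of the third from the top of four loose flat steel blanks in a stack. Each blank 60 x 90 x 10 mm, 0.42 kg, dark grey with one 90 mm edge ground bright; x along its 60 mm width, y along its 90 mm length (roughly the jig's y), z up.
- coupon_bottom_mid (a point): Centre (half-way up) of the lowest of four loose flat steel blanks in a stack. Each blank 60 x 90 x 10 mm, 0.42 kg, dark grey with one 90 mm edge ground bright; x along its 60 mm width, y along its 90 mm length (roughly the jig's y), z up. The stack stands on the table on the -y side of the bed, 3 to 17 mm from it, blanks up to 6 mm and 0.1 rad out of line.
- coupon_top: The same top coupon; origin at the centre of its underside.
- keeper (a joint): Angle of the red keeper arm (78 x 22 x 8 mm) about its upright pivot: 0 = parked, pointing along the jig's +y; it grows anticlockwise seen from above, to the stop at 1.57 = square across the seat (pointing along the jig's -x). A stiff hinge (about 0.06 N m): it stays where it is left. The arm passes 3 mm above a seated coupon; its top is 49.5 mm above the table.
- keeper_knob (a point): Centre of the upright round black knob near the free end of the keeper arm: 18 mm diameter, 32 mm tall (top 91.5 mm above the table), gap of 10 mm between knob and arm top, on a thin stem. It is 62 mm from the pivot and moves with the arm.
- keeper_pivot (a point): Pivot axis of the keeper arm, fixed on the jig at x +62, y +30 mm from the seat; the post and bolt head around it are 30 mm in diameter and 55.5 mm tall above the table. z up.
- magnet_square: Bystander: red magnetic welding square, 74 x 90 x 20 mm, lying flat; origin at the centre of its underside.
- soapstone: Bystander: white soapstone stick, 12 x 105 x 9 mm; origin at the centre of its underside.
- test_plate_1: Bystander: small dark practice plate with one weld bead, 70 x 60 x 12 mm; origin at the centre of its underside.
Things that resemble listed ones, but are neither listed nor needed, are in the scene too. Of the things that look like the part that bears jig_seat, the larger one is meant. Leave any brown look-alike of the coupon_top alone.

How it is judged (in metres and radians):
On the way, in this order (a step that is already met when the one before it is completed fails the run):
1. the top coupon lies home on the jig bed, with the keeper arm still open (y of coupon_top_mid in the frame of jig_seat between -0.003 and 0.003 m and x of coupon_top_mid in the frame of jig_seat between -0.009 and 0.009 m and z of coupon_top_mid in the frame of jig_seat between 0.003 and 0.007 m and angle between the y axis of coupon_top_mid and the y axis of jig_seat, either way round below 0.05 rad and linear speed of coupon_top below 0.01 m/s and value of joint keeper below 0.7 rad), for 0.2 s.
2. the keeper arm is swung fully over the coupon (value of joint keeper above 1.45 rad), for 0.2 s.
At the end, for the whole second after the job is handed in: The top coupon lies flat and at rest on the jig bed, within 3 mm of touching the end stop, within 9 mm of the middle sideways and within 0.05 rad of square; the keeper arm is at 1.45 rad or more; the other three coupons are within 6 mm of where they started (y of coupon_top_mid in the frame of jig_seat between -0.003 and 0.003 m and x of coupon_top_mid in the frame of jig_seat between -0.009 and 0.009 m and z of coupon_top_mid in the frame of jig_seat between 0.003 and 0.007 m and angle between the y axis of coupon_top_mid and the y axis of jig_seat, either way round below 0.05 rad and linear speed of coupon_top below 0.01 m/s and value of joint keeper above 1.45 rad and distance of each of coupon_second_mid, coupon_third_mid, coupon_bottom_mid from where it was at the start of the episode below 0.006 m and velocity of joint keeper below 0.05 rad/s).
It fails at once if the top coupon is lifted (its centre more than 8 mm above its starting height) instead of slid (height (world z) of coupon_top_mid above 0.043 m).
It fails at once if the top coupon is tipped by more than 0.25 rad (angle between coupon_top_mid's own z axis and vertical above 0.25 rad).
It fails at once if one of the remaining three coupons is moved by more than 6 mm (distance of any of coupon_second_mid, coupon_third_mid, coupon_bottom_mid from where it was at the start of the episode above 0.006 m).
It fails at once if a bystander is moved by more than 20 mm (distance of any of magnet_square, soapstone, test_plate_1 from where it was at the start of the episode above 0.02 m).
It also fails if it takes over 58 s, if anything falls off the work surface, if the arm or the gripper's body presses on something with over 40 N, if the wrist force passes 120 N, or if a joint passes its speed limit or range.

ROBOT

A 6-joint arm with a two-finger parallel gripper is mounted at the origin on a cart in front of the work surface, level with it; the furniture and walls round the work are solid. World frame = base frame: x ahead of the robot, y to its left, z up, the work surface at z = 0. Lengths are in m, angles in degrees, forces in N, time in s.
With the tool pointing down it reaches from about 0.35 to 0.875 m from the base axis. Payload 4.2 kg.
Tool frame: the origin (TCP) lies midway between the tips of the shut fingers; the grasp point (between the pads) lies 19 mm behind it (hold_point_z is the z of the grasp point in the tool frame, in m); z points along the fingers, y is the direction in which the jaws open and shut (so a half turn about z gives the same grasp; the last joint's range is limited). The gripper opens to 87 mm and grips with 3 to 60 N. Pads are 19 mm wide; open, the fingers measure 117 mm over their backs; the gripper's body (75 mm by 190 mm) begins 51 mm behind the grasp point.
Start: joints at [82.139, 22.042, 0.453, 0, -68.411, -14.817], TCP at [0.241, 0.577, 0.223] pointing down, gripper open.
Joint ranges: [-179.83, 179.83], [-69.29, 118.12], [-61.27, 80.66], [-181.25, 117.63], [-171.15, -9.14], [-177.46, 177.46]. Speed limits (degrees/s): [159.86, 159.86, 180, 180, 180, 180].

INTERFACE

Orientations are given as a 3x3 rotation matrix whose columns are the frame's x, y, z axes.
In Python, from station import * gives the robot as it stands. The module is installed in compiled form; this text tells all that it offers.
- The arm moves only by the tool jog_arm, never from a script. Its argument "moves" is a list of rows, each a list of 7 numbers: the closure, from -1 (fully open) to 1 (shut), then the shift along the tool's x, y, z in m, then the turn, a rotation vector about the tool's x, y, z in rad. In form: [[gripper, x, y, z, wx, wy, wz], ...]. A call has exactly 10 rows; each row is the pose to reach, as a shift and turn from the pose commanded when the call began, along the tool's axes at that moment; what a row does not reach only later rows make up. A row lasts 1/12 s, in which the tool goes at most 41.7 mm and 7.16 degrees, less where a joint would pass 70% of its speed; a pose out of reach is approached as far as the arm can. A call with a gripper value outside its range is refused whole. The fingers move at their own pace and stop on an object; the grip force is fixed at half the most. Time passes only in rows, so rows that repeat a pose let the fingers close, or fill a call up. It gives the time, the measured TCP pose, the force and the opening at its end, in the units of the state.
- sense(): the state, without advancing time (a new reading comes with each control period).
- capture(name): name is "scene" or "side" or "wrist"; returns a dict with "frame" (480x640x3 uint8, red, green, blue), "fov_y" (degrees; the focal length in pixels is half the picture's height over the tangent of half this angle, whatever the lens; pixels are square), "cx", "cy" (the principal point, pixels), "world_from_camera" (4x4, takes a point from camera to world coordinates). Camera axes: x right, y down, z forward; pixel columns grow to the right and rows downward; lengths in m; the calibration is good to about 2 mm. A picture is of the moment at which its call begins. There is no depth.
- finish_job(): hands the job in, once; it reports no verdict.
The state is a dict: "time_s": time; "joints": joint angles; "joint_velocities": joint speeds; "effort": joint torques, N m; "tcp_pos": TCP position; "ee_rot": TCP orientation; "wrist_force": force on the tool from outside, world axes, zero at the start; "moment": the same for the moment, N m; "gripper_width": opening from 0.0 (shut) to 1.0 (fully open).
Only numpy, scipy, OpenCV 4.12 (cv2) and the standard library are available. Lean on these libraries where they do the work, as an engineer would, in place of code of your own. Each camera call takes 0.05 s, during which the arm holds its last target.

## Working session

There is one attempt and no reset: what is moved stays moved. The work goes in short steps, Python scripts to look and compute and a tool call to move; the robot and the scene stay as the last step left them, time stands still between calls to the robot, and variables do not carry over. Pictures are saved under pics/ and viewed, and the job is handed in when it is done.

Besides the shell and the picture viewer there is one more tool, called after "Emit:" as name(argument=value, ...) on one line, values as JSON. jog_arm: Moves the arm, as the interface text tells. Its arguments: {"type":"object","properties":{"moves":{"type":"array"}},"required":["moves"]}

```bash
mkdir -p pics; ls; python3 - <<'E'
from station import *
import cv2,numpy as np
np.set_printoptions(precision=4,suppress=True)
for n in ["scene","side","wrist"]:
    c=capture(n); cv2.imwrite(f"pics/{n}0.png",c["frame"][:,:,::-1]); print(n,c["fov_y"],c["cx"],c["cy"]); print(np.array(c["world_from_camera"]))
print(sense())
E
```

```text
pics
scene 45.978722502614865 320.2344208719434 241.4836307569049
[[ 0.7302 -0.4018  0.5525 -0.0812]
 [-0.6831 -0.4419  0.5814 -0.4881]
 [ 0.0106 -0.802  -0.5972  0.7454]
 [ 0.      0.      0.      1.    ]]
side 45.49501332180224 316.9261227758404 245.79202010403122
[[-0.991   0.1047 -0.0836  0.6438]
 [ 0.1334  0.8291 -0.543   0.8226]
 [ 0.0125 -0.5493 -0.8355  1.0977]
 [ 0.      0.      0.      1.    ]]
wrist 59.84281014880657 324.2071497620533 236.44857142695895
[[-0.3851 -0.8896 -0.2456  0.3083]
 [-0.9229  0.3717  0.1007  0.5483]
 [ 0.0017  0.2655 -0.9641  0.383 ]
 [ 0.      0.      0.      1.    ]]
{'time_s': 0.15, 'joints': array([ 82.1381,  22.0816,   0.3982,  -0.0196, -68.4122, -14.8187]), 'joint_velocities': array([-0.0044, -0.1729,  0.2958,  0.0721,  0.0434, -0.0113]), 'effort': array([  0.0003, -39.1054,  18.7588,   4.2224,   0.0124,  -0.0001]), 'tcp_pos': array([0.2408, 0.5763, 0.2217]), 'ee_rot': array([[ 0.9226, -0.3857, -0.0005],
       [-0.3857, -0.9226, -0.0016],
       [ 0.0001,  0.0017, -1.    ]]), 'wrist_force': array([-0.3227,  0.6222, -0.2524]), 'moment': array([ 0.0321, -0.0498,  0.0035]), 'gripper_width': 1.0022732512410404}
```

View pics/scene0.png

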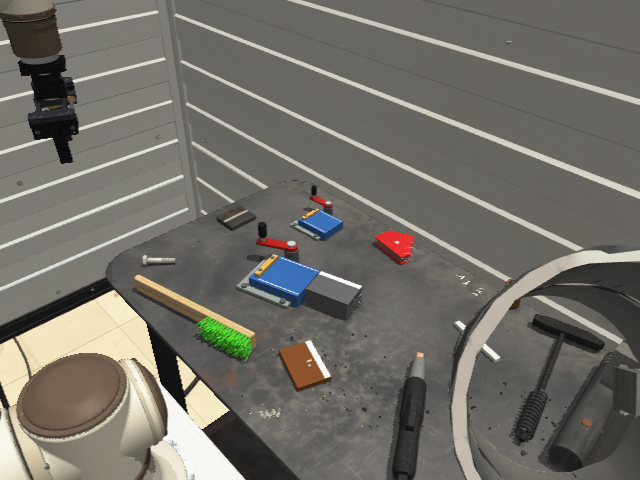

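View pics/side0.png

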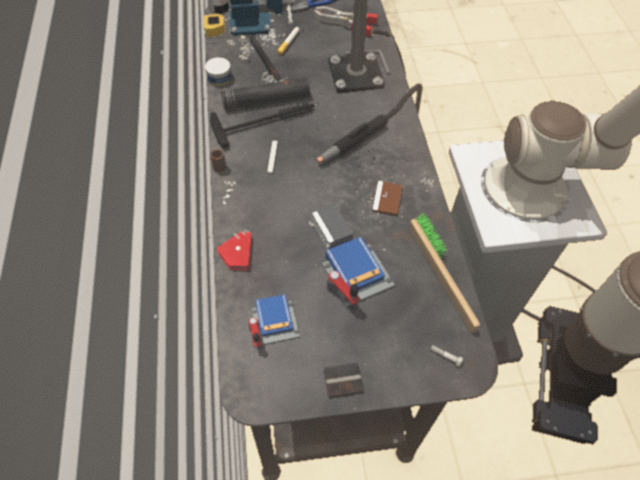

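View pics/wrist0.png

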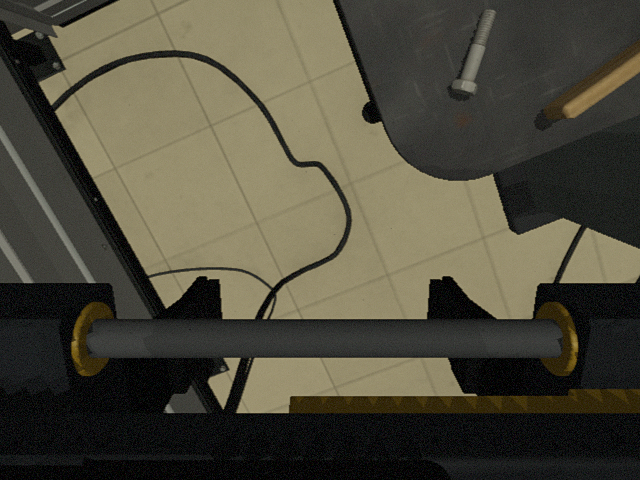

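```bash
python3 - <<'E'
import cv2
a=cv2.imread("pics/scene0.png")[205:335,220:380]; cv2.imwrite("pics/c1.png",cv2.resize(a,None,fx=5,fy=5,interpolation=cv2.INTER_CUBIC)[:600])
a=cv2.imread("pics/side0.png")[200:310,290:410]; cv2.imwrite("pics/c2.png",cv2.resize(a,None,fx=5,fy=5,interpolation=cv2.INTER_CUBIC))
E
```

```text
(no output)
```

View pics/c1.png

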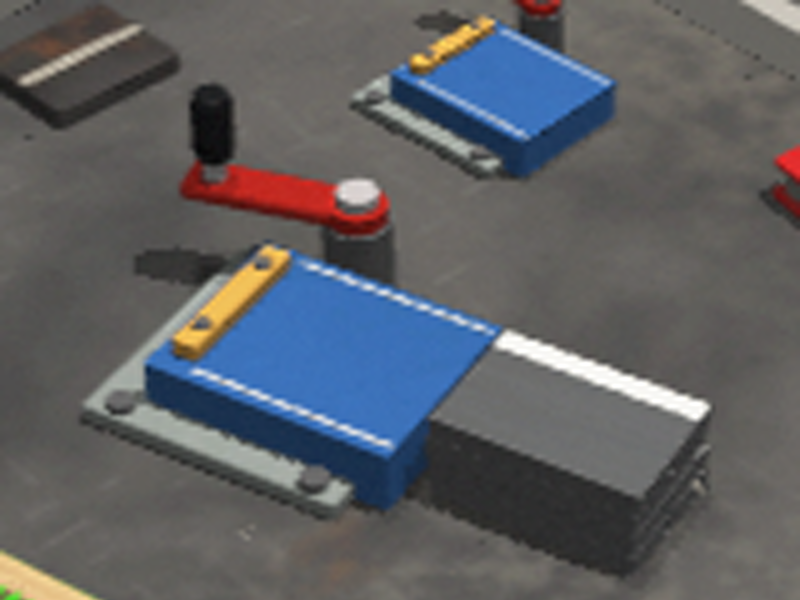

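View pics/c2.png

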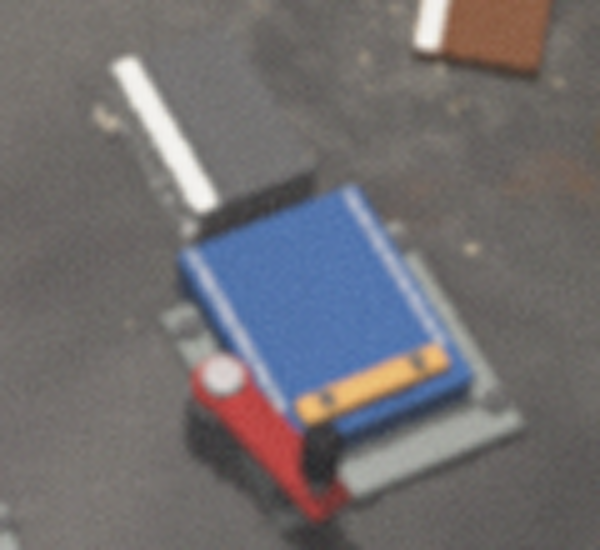

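```bash
cat > h.py <<'E'
import numpy as np
np.set_printoptions(precision=4,suppress=True)
def ray(c,u,v):
    f=240/np.tan(np.radians(c["fov_y"]/2)); T=np.array(c["world_from_camera"])
    d=T[:3,:3]@np.array([(u-c["cx"])/f,(v-c["cy"])/f,1]); return T[:3,3],d
def atz(c,u,v,z):
    o,d=ray(c,u,v); return o+d*(z-o[2])/d[2]
def proj(c,p):
    f=240/np.tan(np.radians(c["fov_y"]/2)); T=np.array(c["world_from_camera"])
    q=T[:3,:3].T@(np.array(p)-T[:3,3]); return np.array([c["cx"]+f*q[0]/q[2],c["cy"]+f*q[1]/q[2]])
E
python3 - <<'E'
from station import *
from h import *
for n,(ox,oy),B,C,S in [("scene",(220,205),[(147,368),(268,243),(393,455),(500,330)],[(497,333),(710,405),(640,497),(430,412)],None),
 ("side",(290,200),[(470,380),(295,435),(355,185),(180,250)],[(212,208),(112,62),(215,35),(315,160)],None)]:
    c=capture(n); print(n)
    for nm,L,z in (("bed",B,.0285),("coup",C,.04)):
        P=np.array([atz(c,ox+u/5,oy+v/5,z) for u,v in L]); print(nm);print(P)
        if nm=="bed":
            y=(P[0]-P[2]+P[1]-P[3]); print("yaw y-axis",np.degrees(np.arctan2(y[1],y[0])),P.mean(0))
        else:
            y=(P[0]-P[1]+P[3]-P[2]); print("yaw y-axis",np.degrees(np.arctan2(y[1],y[0])),P.mean(0))
E
```

```text
scene
bed
[[0.3975 0.2143 0.0285]
 [0.4825 0.244  0.0285]
 [0.435  0.112  0.0285]
 [0.5148 0.1386 0.0285]]
yaw y-axis 108.58632687123284 [0.4574 0.1772 0.0285]
coup
[[0.5031 0.128  0.04  ]
 [0.5336 0.0426 0.04  ]
 [0.478  0.0248 0.04  ]
 [0.4528 0.111  0.04  ]]
yaw y-axis 107.97983795951333 [0.4919 0.0766 0.04  ]
side
bed
[[0.4033 0.2235 0.0285]
 [0.483  0.2407 0.0285]
 [0.4348 0.1167 0.0285]
 [0.5183 0.1414 0.0285]]
yaw y-axis 107.98952828300374 [0.4599 0.1806 0.0285]
coup
[[0.5024 0.1285 0.04  ]
 [0.5361 0.0429 0.04  ]
 [0.4868 0.0334 0.04  ]
 [0.4526 0.1086 0.04  ]]
yaw y-axis 112.87784167776952 [0.4945 0.0783 0.04  ]
```

Emit:
jog_arm(moves=[[-1,0.035,0.027,-0.03,0,0,0.1],[-1,0.07,0.054,-0.06,0,0,0.2],[-1,0.105,0.082,-0.078,0,0,0.3],[-1,0.14,0.11,-0.078,0,0,0.4],[-1,0.175,0.137,-0.078,0,0,0.5],[-1,0.21,0.165,-0.078,0,0,0.6],[-1,0.245,0.193,-0.078,0,0,0.7],[-1,0.28,0.22,-0.078,0,0,0.8],[-1,0.315,0.247,-0.078,0,0,0.855],[-1,0.3426,0.2697,-0.078,0,0,0.855]])

```text
time_s: 1.08
tcp_pos: [0.4348, 0.2278, 0.3008]
ee_rot: [[0.313, -0.95, 0.0], [-0.95, -0.313, 0.001], [-0.0, -0.001, -1.0]]
wrist_force: [1.4, 1.0, 0.9]
gripper_width: 0.999
```

```bash
python3 - <<'E'
from station import *
from h import *
import cv2,pickle
for i in range(3): capture("side")
c=capture("wrist"); cv2.imwrite("pics/w1.png",c["frame"][:,:,::-1]); pickle.dump(c,open("w1.pkl","wb"))
s=sense();print(s["time_s"],s["tcp_pos"],s["joints"],s["wrist_force"],s["joint_velocities"]);print(s["ee_rot"]);print(c["world_from_camera"])
E
```

```text
1.2833 [0.4348 0.2286 0.3005] [ 46.7111   5.9712  -9.9085  -0.0133 -74.1048 -28.5297] [ 0.0373 -0.6667 -0.0829] [ 2.6402  0.4156  0.3634 -0.05   -0.0316 -0.0062]
[[ 0.312  -0.9501  0.    ]
 [-0.9501 -0.312   0.0004]
 [-0.0003 -0.0001 -1.    ]]
[[-0.9506 -0.2993 -0.0822  0.4582]
 [-0.3104  0.9164  0.2528  0.158 ]
 [-0.0003  0.2659 -0.964   0.462 ]
 [ 0.      0.      0.      1.    ]]
```

View pics/w1.png

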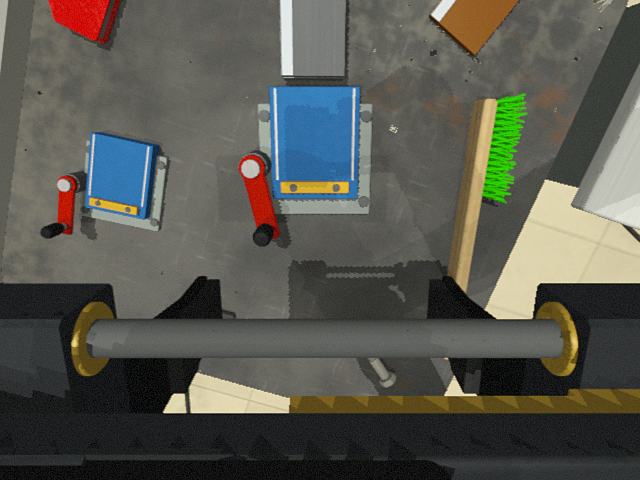

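```bash
python3 - <<'E'
import cv2
a=cv2.imread("pics/w1.png"); cv2.imwrite("pics/w1a.png",cv2.resize(a[0:120,240:400],None,fx=5,fy=5,interpolation=cv2.INTER_CUBIC))
cv2.imwrite("pics/w1b.png",cv2.resize(a[130:250,230:390],None,fx=5,fy=5,interpolation=cv2.INTER_CUBIC))
E
```

```text
(no output)
```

View pics/w1a.png

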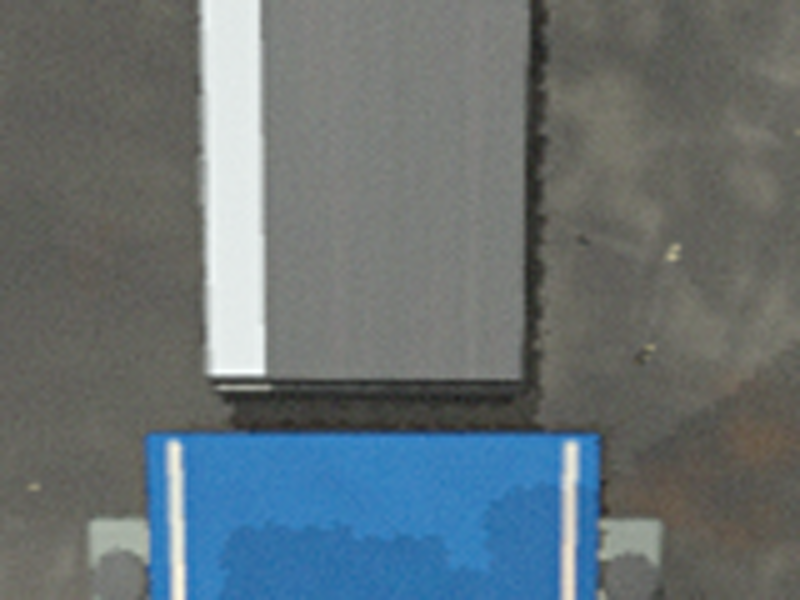

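View pics/w1b.png

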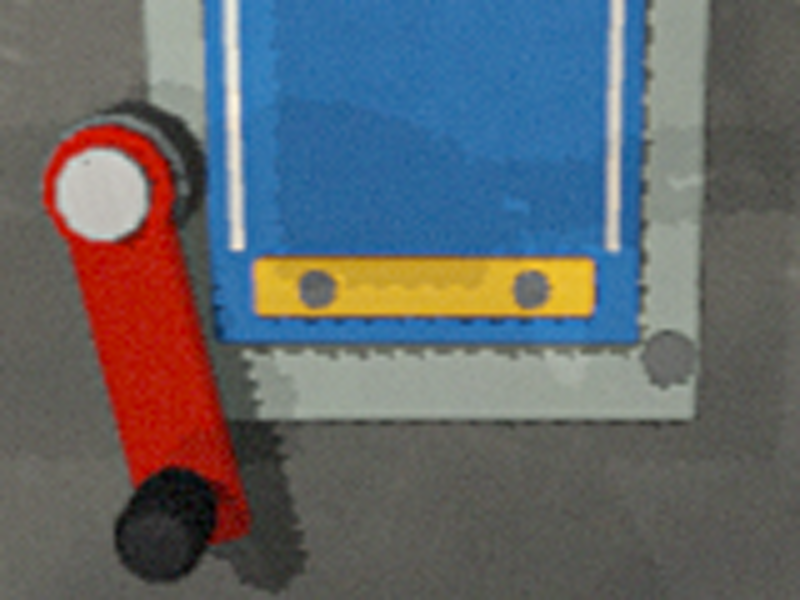

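```bash
python3 - <<'E'
from h import *
import pickle
c=pickle.load(open("w1.pkl","rb"))
A=lambda u,v,z:atz(c,240+u/5,0+v/5,z); B=lambda u,v,z:atz(c,230+u/5,130+v/5,z)
p=[A(148,434,.0285),A(600,434,.0285),B(217,343,.0285),B(640,343,.0285)]
y=p[2]-p[0]+p[3]-p[1]; yaw=np.arctan2(y[1],y[0]); x=p[0]-p[1]+p[2]-p[3]
print(np.array(p),np.degrees(yaw),np.degrees(np.arctan2(x[1],x[0]))+90,np.linalg.norm(y)/2,np.linalg.norm(x)/2)
x=x/np.linalg.norm(x); yw=np.arctan2(x[1],x[0])+np.pi/2
ey=np.array([np.cos(yw),np.sin(yw),0]); ex=np.array([ey[1],-ey[0],0])
ctr=np.mean(p,0); seat=ctr-.008*ey; print("seat",seat,ex,ey)
J=lambda q:np.array([(q-seat)@ex,(q-seat)@ey])*1000
for n,q in dict(stopL=B(253,256,.0365),stopR=B(595,256,.0365),cFL=A(210,377,.04),cFR=A(522,381,.04),cL0=A(203,0,.04),cR0=A(530,0,.04),piv=B(102,193,.0555),knob=B(160,540,.0915)).items(): print(n,q,J(q))
E
```

```text
[[0.5194 0.1436 0.0285]
 [0.4351 0.116  0.0285]
 [0.4849 0.2491 0.0285]
 [0.4002 0.2214 0.0285]] 108.22671505489724 108.08262877097161 0.11102287402121819 0.08885558718646058
seat [0.4624 0.1749 0.0285] [0.9506 0.3104 0.    ] [-0.3104  0.9506  0.    ]
stopL [0.4824 0.2278 0.0365] [35.4379 44.0862]
stopR [0.416  0.2062 0.0365] [-34.4108  44.0844]
cFL [0.5095 0.1305 0.04  ] [ 30.9477 -56.8525]
cFR [0.453  0.1128 0.04  ] [-28.2625 -56.1379]
cL0 [0.5289 0.0693 0.04  ] [  30.4907 -121.0236]
cR0 [0.4725 0.0509 0.04  ] [ -28.8807 -121.0182]
piv [0.5126 0.2221 0.0555] [62.3339 29.2556]
knob [0.4807 0.2745 0.0915] [48.2864 88.9289]
```

Emit:
jog_arm(moves=[[0.3,0.035,-0.003,0.0,0,0,0],[0.3,0.07,-0.006,0.01,0,0,0],[0.3,0.105,-0.01,0.025,0,0,0],[0.3,0.14,-0.0106,0.045,0,0,0],[0.3,0.17,-0.0106,0.07,0,0,0],[0.3,0.2,-0.0106,0.095,0,0,0],[0.3,0.225,-0.0106,0.125,0,0,0],[0.3,0.24,-0.0106,0.155,0,0,0],[0.3,0.24,-0.0106,0.19,0,0,0],[0.3,0.24,-0.0106,0.22,0,0,0]])

```text
time_s: 2.12
tcp_pos: [0.5198, 0.0057, 0.0785]
ee_rot: [[0.315, -0.949, -0.001], [-0.949, -0.315, 0.0], [-0.0, 0.001, -1.0]]
wrist_force: [-0.0, -0.5, -0.5]
gripper_width: 0.375
```

```bash
cat > st.py <<'E'
from station import *
from h import *
seat=np.array([0.4624,0.1749,0.0285]); ex=np.array([.9503,.3115,0]); ey=np.array([-.3115,.9503,0])
def J(q): return np.array([(q-seat)@ex,(q-seat)@ey])*1000
def st():
    s=sense(); R=s["ee_rot"]
    print("t",s["time_s"],"jig",J(s["tcp_pos"]),"z",s["tcp_pos"][2]*1000,"yaw",np.degrees(np.arctan2(R[1,0],R[0,0])),"tilt",R[:,2],"F",s["wrist_force"],"w",s["gripper_width"])
E
python3 - <<'E'
from st import *
import cv2
c=capture("wrist"); cv2.imwrite("pics/w2.png",c["frame"][:,:,::-1])
c=capture("scene"); a=c["frame"][150:380,200:460,::-1]; cv2.imwrite("pics/s2.png",cv2.resize(a,None,fx=2.5,fy=2.5))
st()
E
```

```text
t 2.2167 jig [  -1.6612 -177.8538] z 75.73993232564536 yaw -71.63859476436696 tilt [-0.0114 -0.0026 -0.9999] F [-0.8173  0.4164 -0.3319] w 0.35952868154028145
```

View pics/s2.png

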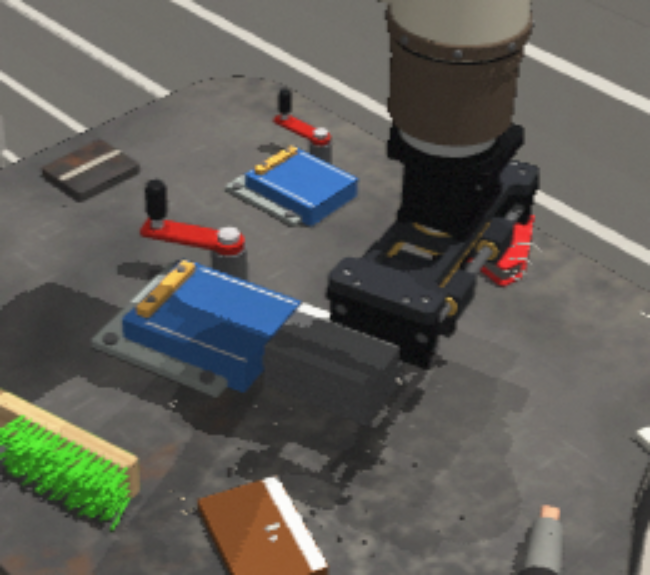

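View pics/w2.png

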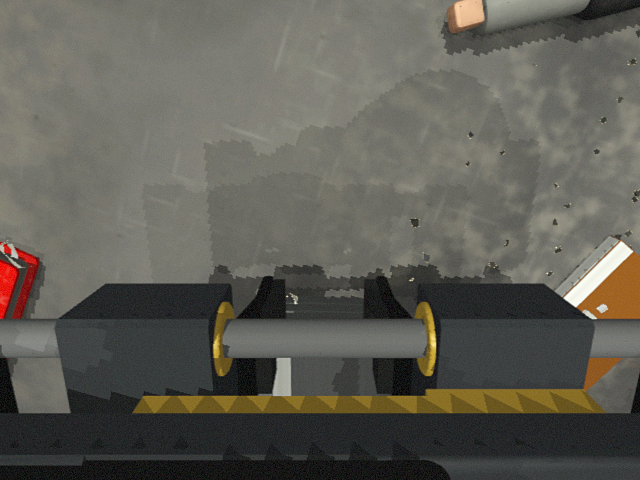

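Emit:
jog_arm(moves=[[0.3,0,0,0.01,0,0,0],[0.3,0,0,0.02,0,0,0],[0.3,0,0,0.03,0,0,0],[0.3,0,0,0.035,0,0,0],[0.3,0,0,0.035,0,0,0],[0.3,0,0,0.035,0,0,0],[0.3,0,0,0.035,0,0,0],[0.3,0,0,0.035,0,0,0],[0.3,0,0,0.035,0,0,0],[0.3,0,0,0.035,0,0,0]])

```text
time_s: 3.05
tcp_pos: [0.5202, 0.0052, 0.0459]
ee_rot: [[0.314, -0.949, 0.001], [-0.949, -0.314, 0.0], [0.0, -0.001, -1.0]]
wrist_force: [0.9, 0.2, -0.6]
gripper_width: 0.347
```

```bash
python3 -c "
from st import *
st()"
```

```text
t 3.05 jig [   2.065  -179.2545] z 45.86521617275753 yaw -71.67130284781963 tilt [ 0.0008  0.0002 -1.    ] F [ 0.8778  0.2038 -0.6492] w 0.347107437094595
```

Emit:
jog_arm(moves=[[0.3,0,0.001,0.006,0,0,0.003],[0.3,0,0.001,0.012,0,0,0.003],[0.3,0,0.001,0.0124,0,0,0.003],[0.3,0,0.001,0.0124,0,0,0.003],[0.3,-0.005,0.001,0.0124,0,0,0.003],[0.3,-0.01,0.001,0.0124,0,0,0.003],[0.3,-0.015,0.001,0.0124,0,0,0.003],[0.3,-0.02,0.001,0.0124,0,0,0.003],[0.3,-0.02,0.001,0.0124,0,0,0.003],[0.3,-0.02,0.001,0.0124,0,0,0.003]])

```text
time_s: 3.88
tcp_pos: [0.5127, 0.0244, 0.0332]
ee_rot: [[0.313, -0.95, 0.0], [-0.95, -0.313, 0.0], [0.0, -0.0, -1.0]]
wrist_force: [0.0, 0.3, 0.5]
gripper_width: 0.347
```

```bash
python3 - <<'E'
from st import *
import cv2
c=capture("side"); a=c["frame"][180:310,270:430,::-1]; cv2.imwrite("pics/d3.png",cv2.resize(a,None,fx=4,fy=4))
c=capture("scene"); a=c["frame"][210:360,220:420,::-1]; cv2.imwrite("pics/s3.png",cv2.resize(a,None,fx=4,fy=4))
st()
E
```

```text
t 3.9833 jig [   0.8564 -159.091 ] z 33.16751885886256 yaw -71.82176198440604 tilt [ 0.0002  0.     -1.    ] F [ 0.3908 -0.4947  0.0438] w 0.3513032137397091
```

View pics/s3.png

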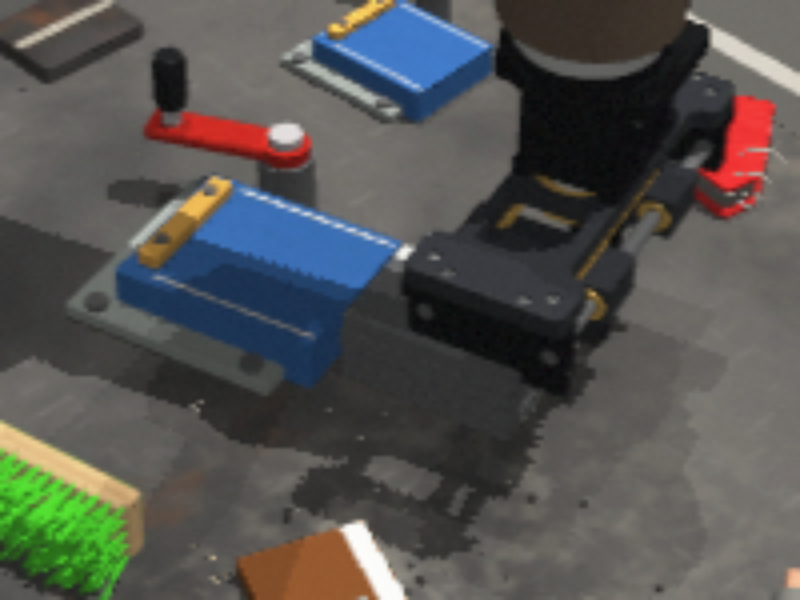

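View pics/d3.png

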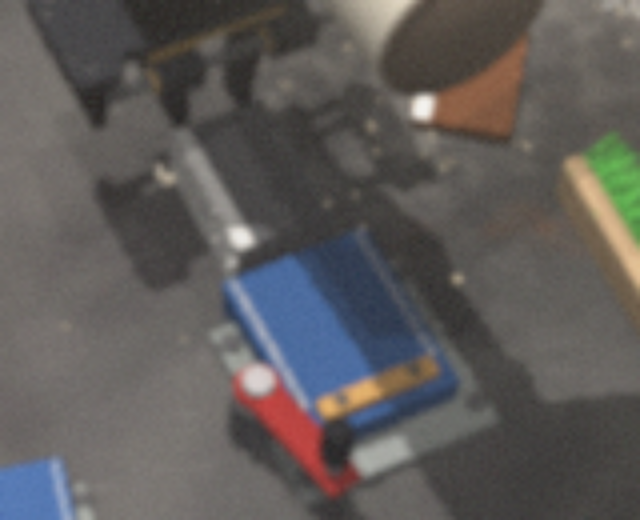

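Emit:
jog_arm(moves=[[0.3,-0.003,0,0,0,0,0],[0.3,-0.006,0,0,0,0,0],[0.3,-0.009,0,0,0,0,0],[0.3,-0.012,0,0,0,0,0],[0.3,-0.015,0,0,0,0,0],[0.3,-0.018,0,0,0,0,0],[0.3,-0.021,0,0,0,0,0],[0.3,-0.024,0,0,0,0,0],[0.3,-0.027,0,0,0,0,0],[0.3,-0.03,0,0,0,0,0]])

```text
time_s: 4.82
tcp_pos: [0.5033, 0.0527, 0.0331]
ee_rot: [[0.312, -0.95, 0.0], [-0.95, -0.312, -0.0], [0.0, -0.0, -1.0]]
wrist_force: [0.5, -1.7, 1.3]
gripper_width: 0.354
```

```bash
python3 - <<'E'
from st import *
import cv2
c=capture("side"); a=c["frame"][180:310,270:430,::-1]; cv2.imwrite("pics/d4.png",cv2.resize(a,None,fx=4,fy=4))
st()
E
```

```text
t 4.8667 jig [   0.8318 -128.4857] z 33.1030654205157 yaw -71.82247239917133 tilt [ 0.0001  0.0003 -1.    ] F [ 0.5303 -0.4572  0.9819] w 0.3488240254029506
```

View pics/d4.png

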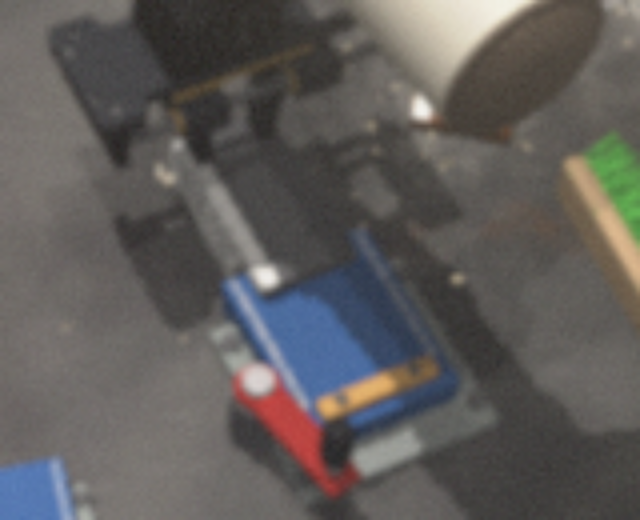

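Sliding nicely; the front edge is now about 20 mm onto the bed. Continue.

Emit:
jog_arm(moves=[[0.3,-0.004,0,0,0,0,0],[0.3,-0.008,0,0,0,0,0],[0.3,-0.012,0,0,0,0,0],[0.3,-0.016,0,0,0,0,0],[0.3,-0.02,0,0,0,0,0],[0.3,-0.024,0,0,0,0,0],[0.3,-0.028,0,0,0,0,0],[0.3,-0.032,0,0,0,0,0],[0.3,-0.036,0,0,0,0,0],[0.3,-0.04,0,0,0,0,0]])

```text
time_s: 5.7
tcp_pos: [0.4907, 0.0908, 0.033]
ee_rot: [[0.312, -0.95, -0.0], [-0.95, -0.312, 0.0], [-0.0, 0.0, -1.0]]
wrist_force: [0.8, -1.5, -0.7]
gripper_width: 0.35
```

```bash
python3 - <<'E'
from st import *
import cv2
c=capture("side"); a=c["frame"][180:310,270:430,::-1]; cv2.imwrite("pics/d5.png",cv2.resize(a,None,fx=4,fy=4))
st()
E
```

```text
t 5.75 jig [  0.7234 -88.1961] z 32.9424762292961 yaw -71.8193221714688 tilt [-0.0002  0.0003 -1.    ] F [-0.4165  0.6661  0.0135] w 0.34797677853316705
```

View pics/d5.png

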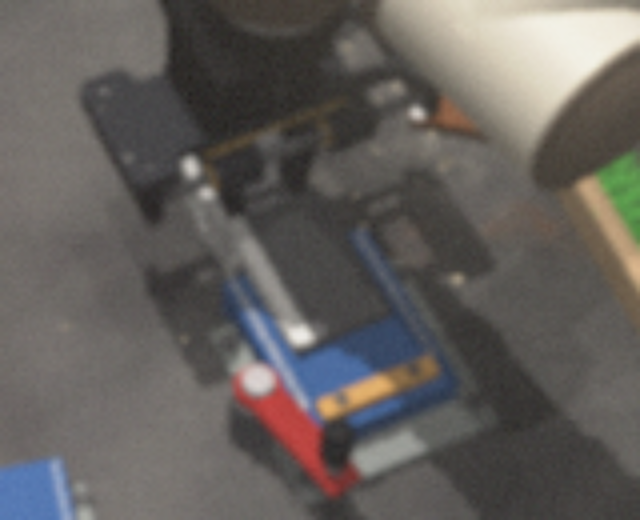

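Emit:
jog_arm(moves=[[0.3,-0.004,0,0,0,0,0],[0.3,-0.008,0,0,0,0,0],[0.3,-0.012,0,0,0,0,0],[0.3,-0.016,0,0,0,0,0],[0.3,-0.02,0,0,0,0,0],[0.3,-0.024,0,0,0,0,0],[0.3,-0.026,0,0,0,0,0],[0.3,-0.028,0,0,0,0,0],[0.3,-0.03,0,0,0,0,0],[0.3,-0.03,0,0,0,0,0]])

```text
time_s: 6.58
tcp_pos: [0.4816, 0.1194, 0.0332]
ee_rot: [[0.312, -0.95, 0.0], [-0.95, -0.312, 0.0], [-0.0, -0.001, -1.0]]
wrist_force: [-0.1, 0.4, 0.3]
gripper_width: 0.353
```

```bash
python3 - <<'E'
from st import *
import cv2
c=capture("side"); a=c["frame"][200:310,290:430,::-1]; cv2.imwrite("pics/d6.png",cv2.resize(a,None,fx=5,fy=5))
c=capture("scene"); a=c["frame"][210:360,220:420,::-1]; cv2.imwrite("pics/s6.png",cv2.resize(a,None,fx=4,fy=4))
st()
E
```

```text
t 6.6833 jig [  1.0843 -58.9595] z 33.231613063286716 yaw -71.82949200271975 tilt [ 0.0006  0.0005 -1.    ] F [-0.5536  0.5201 -0.3606] w 0.3501581534728131
```

View pics/d6.png

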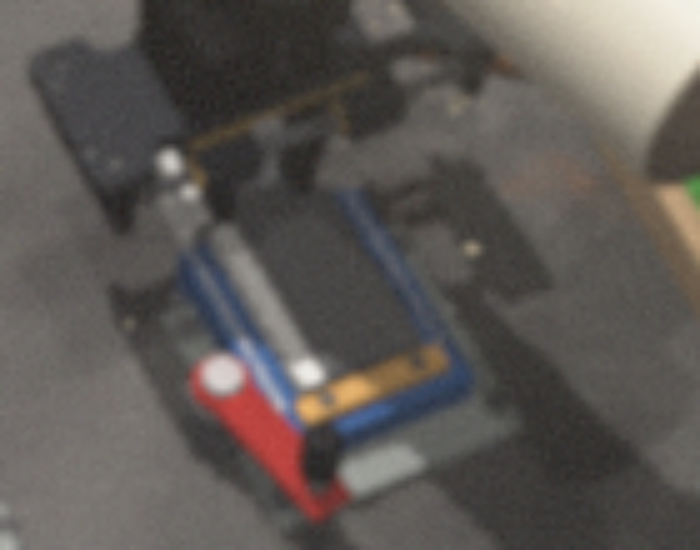

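View pics/s6.png

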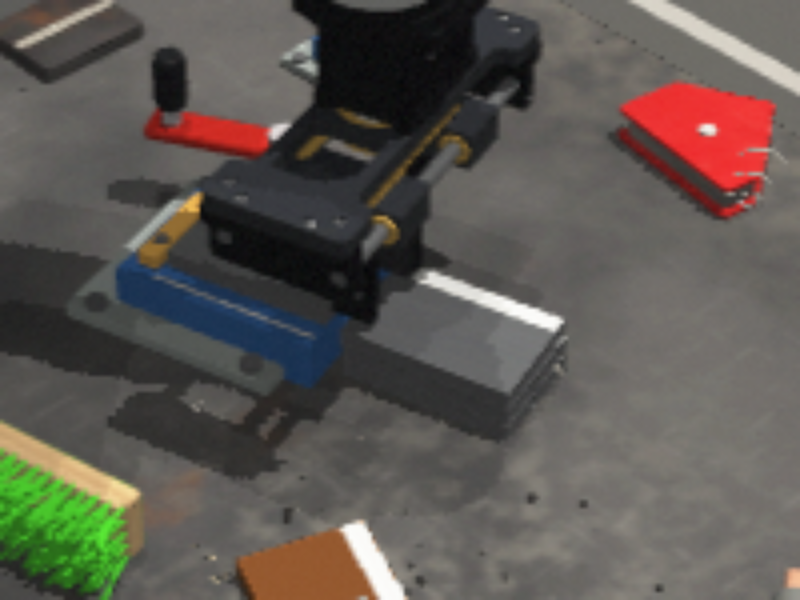

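Emit:
jog_arm(moves=[[0.3,-0.0005,0,0,0,0,0],[0.3,-0.001,0,0,0,0,0],[0.3,-0.0015,0,0,0,0,0],[0.3,-0.002,0,0,0,0,0],[0.3,-0.0025,0,0,0,0,0],[0.3,-0.003,0,0,0,0,0],[0.3,-0.0035,0,0,0,0,0],[0.3,-0.004,0,0,0,0,0],[0.3,-0.004,0,0,0,0,0],[0.3,-0.004,0,0,0,0,0]])

```text
time_s: 7.52
tcp_pos: [0.4804, 0.1217, 0.0332]
ee_rot: [[0.312, -0.95, -0.0], [-0.95, -0.312, -0.001], [0.001, 0.001, -1.0]]
wrist_force: [2.5, -6.1, 2.5]
gripper_width: 0.351
```

```bash
python3 - <<'E'
from st import *
st()
E
```

```text
t 7.5167 jig [  0.5006 -56.1707] z 33.19118766033985 yaw -71.84080595987474 tilt [-0.0004 -0.0015 -1.    ] F [ 2.4875 -6.111   2.484 ] w 0.3507520979503779
```

Emit:
jog_arm(moves=[[0.3,-0.0005,0,0,0,0,0],[0.3,-0.001,0,0,0,0,0],[0.3,-0.001,0,0,0,0,0],[0.3,0.005,0,0,0,0,0],[0.3,0.012,0,0,0,0,0],[0.3,0.012,0,-0.02,0,0,0],[0.3,0.012,0,-0.05,0,0,0],[0.3,0.012,0,-0.09,0,0,0],[0.3,0.0,0,-0.125,0,0,0],[0.3,-0.02,0,-0.15,0,0,0]])

```text
time_s: 8.35
tcp_pos: [0.4751, 0.1416, 0.1864]
ee_rot: [[0.31, -0.951, 0.004], [-0.951, -0.31, 0.002], [-0.001, -0.004, -1.0]]
wrist_force: [1.2, 1.4, -0.5]
gripper_width: 0.35
```

```bash
python3 - <<'E'
from st import *
st()
E
```

```text
t 8.35 jig [  1.6787 -35.546 ] z 186.4257117897582 yaw -71.94529926770231 tilt [ 0.0037  0.0024 -1.    ] F [ 1.2114  1.4382 -0.4751] w 0.349999485741679
```

Emit:
jog_arm(moves=[[0.15,-0.025,-0.009,-0.02,0,0,0],[0.15,-0.055,-0.018,-0.04,0,0,0],[0.15,-0.085,-0.027,-0.044,0,0,0],[0.15,-0.11,-0.036,-0.044,0,0,0],[0.15,-0.13,-0.046,-0.044,0,0,0],[0.15,-0.13,-0.046,-0.044,0,0,0],[0.15,-0.13,-0.046,-0.044,0,0,0],[0.15,-0.13,-0.046,-0.044,0,0,0],[0.15,-0.13,-0.046,-0.044,0,0,0],[0.15,-0.13,-0.046,-0.044,0,0,0]])

```text
time_s: 9.18
tcp_pos: [0.4772, 0.2786, 0.2271]
ee_rot: [[0.311, -0.95, -0.0], [-0.95, -0.311, -0.0], [-0.0, 0.0, -1.0]]
wrist_force: [-0.2, 0.0, -0.5]
gripper_width: 0.42
```

```bash
python3 - <<'E'
from st import *
import cv2,pickle
c=capture("wrist"); cv2.imwrite("pics/w7.png",c["frame"][:,:,::-1]); pickle.dump(c,open("w7.pkl","wb"))
st()
E
```

```text
t 9.2333 jig [46.4516 94.0238] z 227.21928058152758 yaw -71.89439621978607 tilt [-0.      0.0001 -1.    ] F [-0.2007 -0.6001 -0.0473] w 0.4231329439296083
```

View pics/w7.png

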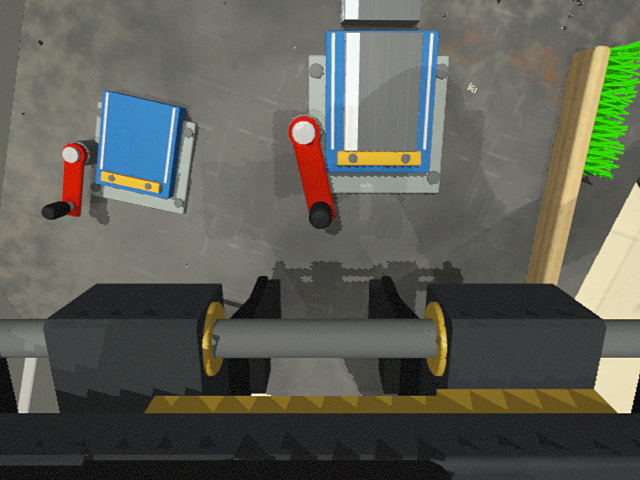

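```bash
python3 - <<'E'
import cv2
a=cv2.imread("pics/w7.png"); cv2.imwrite("pics/w7a.png",cv2.resize(a[10:240,280:460],None,fx=2.6*1.0,fy=2.6,interpolation=cv2.INTER_CUBIC))
cv2.imwrite("pics/w7b.png",cv2.resize(a[110:230,280:440],None,fx=5,fy=5,interpolation=cv2.INTER_CUBIC))
cv2.imwrite("pics/w7c.png",cv2.resize(a[0:120,300:460],None,fx=5,fy=5,interpolation=cv2.INTER_CUBIC))
E
```

```text
(no output)
```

View pics/w7b.png

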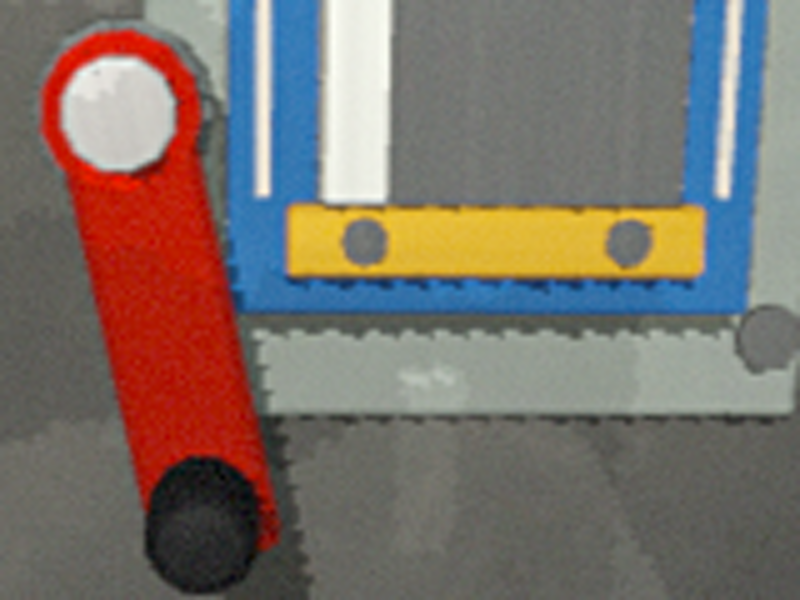

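View pics/w7c.png

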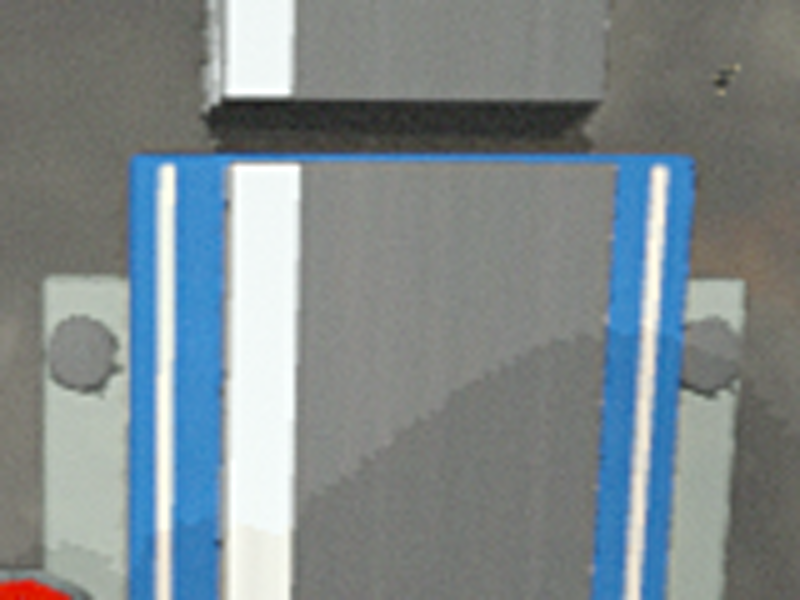

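```bash
python3 - <<'E'
from st import *
import pickle
c=pickle.load(open("w7.pkl","rb"))
B=lambda u,v,z:J(atz(c,280+u/5,110+v/5,z)); A=lambda u,v,z:J(atz(c,300+u/5,v/5,z))
print("piv",B(119,114,.0555),"knob",B(202,537,.0915))
print("bedc",A(131,156,.0285),A(693,157,.0285),B(243,312,.0285),B(747,312,.0285))
print("coupon",A(230,163,.0385),A(616,165,.0385),B(318,204,.0385),B(687,205,.0385))
E
```

```text
piv [62.5426 29.5571] knob [49.5057 88.5772]
bedc [ 45.1377 -47.539 ] [-43.5173 -47.3845] [42.9482 63.2813] [-43.6693  63.2921]
coupon [ 29.9867 -44.6503] [-29.2723 -44.3627] [30.7384 44.3951] [-30.0928  44.5645]
```

Emit:
jog_arm(moves=[[0.15,0.002,-0.001,0.02,0,0,-0.1],[0.15,0.0035,-0.0022,0.045,0,0,-0.2],[0.15,0.0035,-0.0022,0.07,0,0,-0.22],[0.15,0.0035,-0.0022,0.09,0,0,-0.22],[0.15,0.0035,-0.0022,0.105,0,0,-0.22],[0.15,0.0035,-0.0022,0.12,0,0,-0.22],[0.15,0.0035,-0.0022,0.12,0,0,-0.22],[0.15,0.0035,-0.0022,0.12,0,0,-0.22],[0.15,0.0035,-0.0022,0.12,0,0,-0.22],[0.15,0.0035,-0.0022,0.12,0,0,-0.22]])

```text
time_s: 10.07
tcp_pos: [0.4812, 0.2774, 0.1085]
ee_rot: [[0.512, -0.859, 0.002], [-0.859, -0.512, 0.002], [-0.0, -0.003, -1.0]]
wrist_force: [-0.2, 0.2, 1.0]
gripper_width: 0.425
```

```bash
python3 - <<'E'
from st import *
import cv2
c=capture("side"); a=c["frame"][220:330,270:410,::-1]; cv2.imwrite("pics/d8.png",cv2.resize(a,None,fx=5,fy=5))
c=capture("scene"); a=c["frame"][180:330,200:400,::-1]; cv2.imwrite("pics/s8.png",cv2.resize(a,None,fx=4,fy=4))
st()
E
```

```text
t 10.1667 jig [49.5351 91.5479] z 108.27606373227577 yaw -59.23277340185805 tilt [ 0.0017  0.0016 -1.    ] F [ 0.1037  0.6765 -0.4557] w 0.4305756276237132
```

View pics/d8.png

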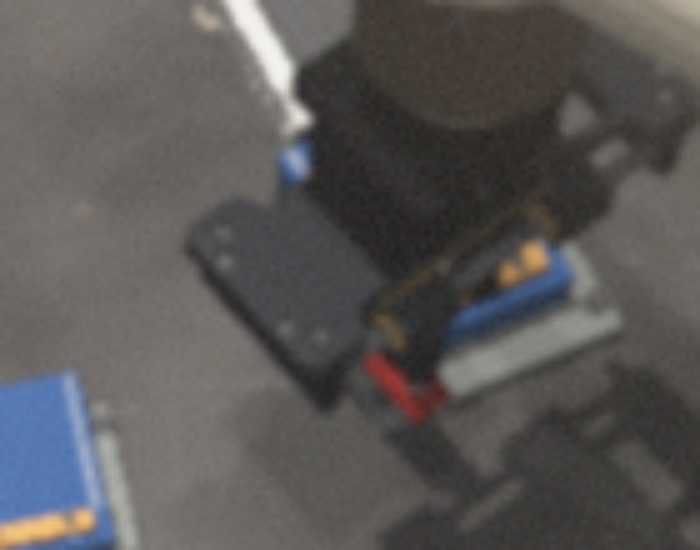

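View pics/s8.png

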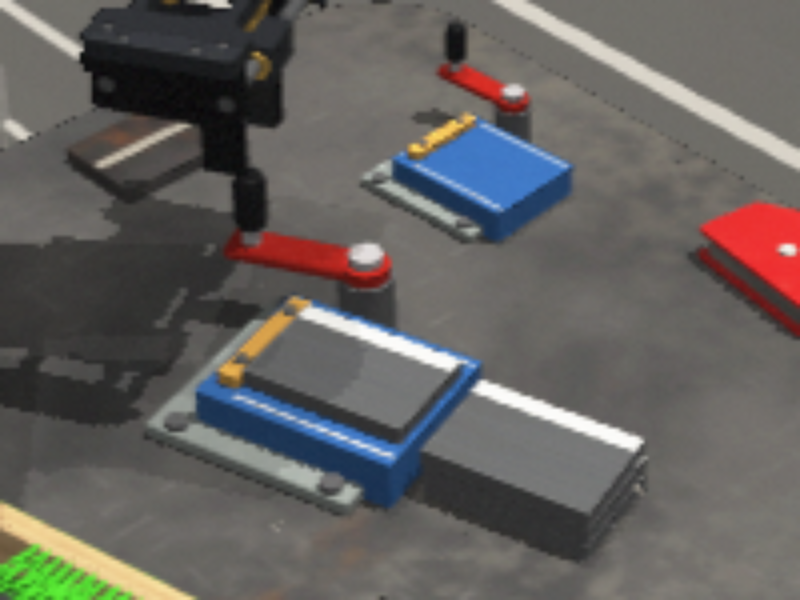

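Emit:
jog_arm(moves=[[0.15,0,0,0.005,0,0,0],[0.15,0,0,0.01,0,0,0],[0.15,0,0,0.015,0,0,0],[0.15,0,0,0.02,0,0,0],[0.15,0,0,0.025,0,0,0],[0.15,0,0,0.03,0,0,0],[0.15,0,0,0.035,0,0,0],[0.15,0,0,0.04,0,0,0],[0.15,0,0,0.043,0,0,0],[0.15,0,0,0.043,0,0,0]])

```text
time_s: 11.0
tcp_pos: [0.4801, 0.2766, 0.0632]
ee_rot: [[0.511, -0.859, -0.001], [-0.859, -0.511, -0.001], [0.0, 0.002, -1.0]]
wrist_force: [-0.0, 0.6, -0.5]
gripper_width: 0.424
```

```bash
python3 - <<'E'
from st import *
import cv2
c=capture("scene"); a=c["frame"][180:330,200:400,::-1]; cv2.imwrite("pics/s9.png",cv2.resize(a,None,fx=4,fy=4))
st()
# arc waypoints in the current tool frame
s=sense();R=s["ee_rot"];p=s["tcp_pos"]
for th in np.arange(0.22,1.63,.1):
    k=seat+ex*(.0622-.062*np.sin(th))+ey*(.030+.062*np.cos(th)); k[2]=p[2]
    print(round(th,2),(R.T@(k-p)).round(4),round(-(th-.22),3))
E
```

```text
t 11.05 jig [48.7522 91.2211] z 63.64210638455471 yaw -59.22993409656968 tilt [-0.0006 -0.0007 -1.    ] F [-0.2738  0.0233  0.2834] w 0.42692189952091913
0.22 [0.0007 0.0002 0.    ] -0.0
0.32 [0.001  0.0064 0.    ] -0.1
0.42 [0.0019 0.0125 0.    ] -0.2
0.52 [0.0034 0.0186 0.    ] -0.3
0.62 [0.0056 0.0244 0.    ] -0.4
0.72 [0.0083 0.03   0.    ] -0.5
0.82 [0.0115 0.0352 0.    ] -0.6
0.92 [0.0152 0.0402 0.    ] -0.7
1.02 [0.0195 0.0447 0.    ] -0.8
1.12 [0.0241 0.0488 0.    ] -0.9
1.22 [0.0292 0.0524 0.0001] -1.0
1.32 [0.0345 0.0555 0.0001] -1.1
1.42 [0.0402 0.058  0.0001] -1.2
1.52 [0.0461 0.06   0.0001] -1.3
1.62 [0.0521 0.0613 0.0001] -1.4
```

View pics/s9.png

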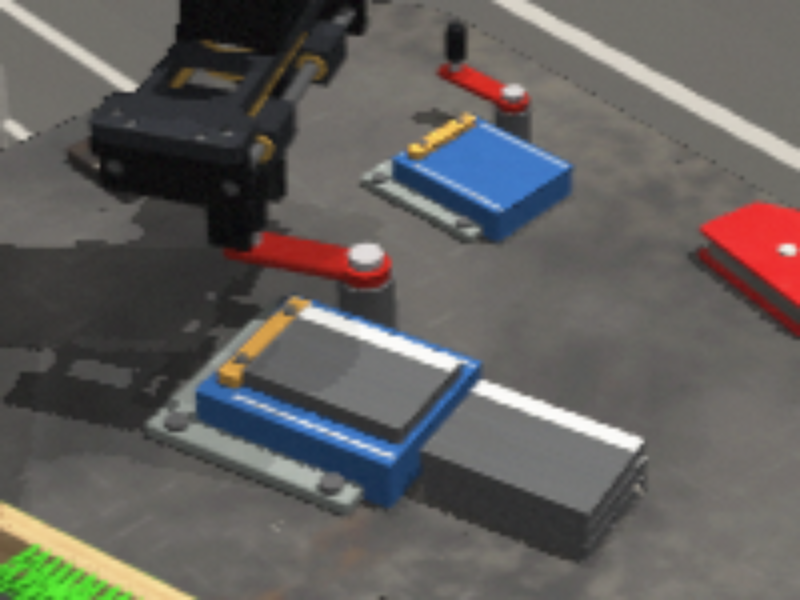

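Emit:
jog_arm(moves=[[0.35,0.0008,0.0033,0,0,0,-0.05],[0.35,0.001,0.0064,0,0,0,-0.1],[0.35,0.0014,0.0095,0,0,0,-0.15],[0.35,0.0019,0.0125,0,0,0,-0.2],[0.35,0.0026,0.0156,0,0,0,-0.25],[0.35,0.0034,0.0186,0,0,0,-0.3],[0.35,0.0045,0.0215,0,0,0,-0.35],[0.35,0.0056,0.0244,0,0,0,-0.4],[0.35,0.0069,0.0272,0,0,0,-0.45],[0.35,0.0083,0.03,0,0,0,-0.5]])

```text
time_s: 11.88
tcp_pos: [0.4595, 0.2554, 0.0647]
ee_rot: [[0.862, -0.506, 0.002], [-0.506, -0.862, 0.002], [0.001, -0.003, -1.0]]
wrist_force: [-0.2, 1.4, -0.1]
gripper_width: 0.324
```

```bash
python3 - <<'E'
from st import *
import cv2
c=capture("scene"); a=c["frame"][180:330,200:400,::-1]; cv2.imwrite("pics/s10.png",cv2.resize(a,None,fx=4,fy=4))
st()
s=sense();R=s["ee_rot"];p=s["tcp_pos"]
for th in np.arange(0.72,1.8,.1):
    k=seat+ex*(.0622-.062*np.sin(th))+ey*(.030+.062*np.cos(th)); k[2]=p[2]
    print(round(th,2),(R.T@(k-p)).round(4),round(-(th-.72),3))
E
```

```text
t 11.9333 jig [21.666  76.9361] z 64.61637386174071 yaw -30.3466811901975 tilt [ 0.0012  0.0015 -1.    ] F [-0.5147  1.4981 -0.3628] w 0.3235857425551353
0.72 [ 0.      0.0005 -0.    ] -0.0
0.82 [ 0.0003  0.0067 -0.    ] -0.1
0.92 [ 0.0012  0.0128 -0.    ] -0.2
1.02 [ 0.0027  0.0188 -0.    ] -0.3
1.12 [ 0.0048  0.0246 -0.    ] -0.4
1.22 [ 0.0075  0.0302 -0.0001] -0.5
1.32 [ 0.0107  0.0355 -0.0001] -0.6
1.42 [ 0.0144  0.0405 -0.0001] -0.7
1.52 [ 0.0186  0.045  -0.0001] -0.8
1.62 [ 0.0233  0.0491 -0.0001] -0.9
1.72 [ 0.0283  0.0528 -0.0001] -1.0
```

View pics/s10.png

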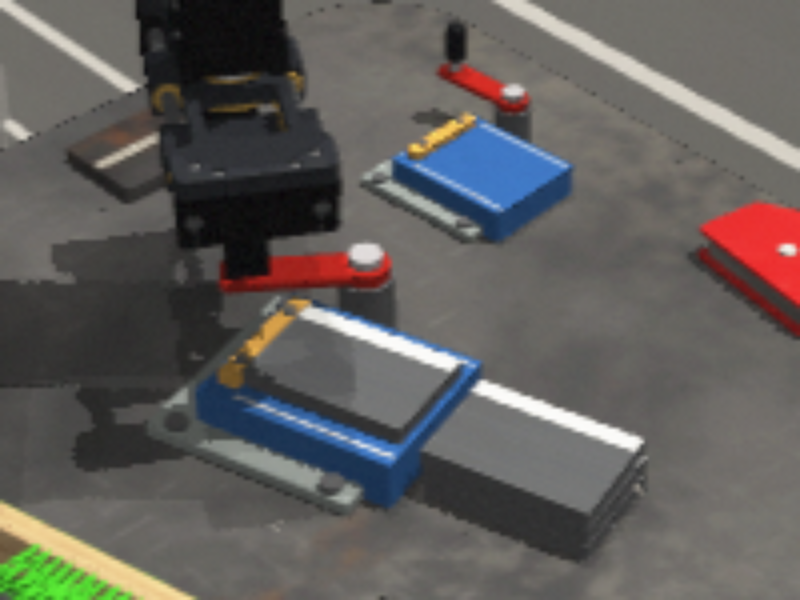

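Moving with the keeper. Continue along the arc.

Emit:
jog_arm(moves=[[0.35,0.0002,0.0036,0,0,0,-0.05],[0.35,0.0003,0.0067,0,0,0,-0.1],[0.35,0.0007,0.0098,0,0,0,-0.15],[0.35,0.0012,0.0128,0,0,0,-0.2],[0.35,0.0019,0.0158,0,0,0,-0.25],[0.35,0.0027,0.0188,0,0,0,-0.3],[0.35,0.0037,0.0217,0,0,0,-0.35],[0.35,0.0048,0.0246,0,0,0,-0.4],[0.35,0.0061,0.0274,0,0,0,-0.45],[0.35,0.0075,0.0302,0,0,0,-0.5]])

```text
time_s: 12.77
tcp_pos: [0.4505, 0.2253, 0.0647]
ee_rot: [[0.999, -0.032, 0.001], [-0.032, -0.999, 0.001], [0.001, -0.002, -1.0]]
wrist_force: [-0.9, 1.5, 0.3]
gripper_width: 0.322
```

```bash
python3 - <<'E'
from st import *
import cv2
c=capture("scene"); a=c["frame"][180:330,200:400,::-1]; cv2.imwrite("pics/s11.png",cv2.resize(a,None,fx=4,fy=4))
st()
s=sense();R=s["ee_rot"];p=s["tcp_pos"]
for th in np.arange(1.22,1.8,.1):
    k=seat+ex*(.0622-.062*np.sin(th))+ey*(.030+.062*np.cos(th)); k[2]=p[2]
    print(round(th,2),(R.T@(k-p)).round(4),round(-(th-1.22),3))
E
```

```text
t 12.8167 jig [ 4.0172 51.1388] z 64.62192033180186 yaw -1.7618713169376978 tilt [ 0.001  0.001 -1.   ] F [0.1057 1.7059 1.1676] w 0.3226400823555372
1.22 [-0.0001 -0.0001  0.    ] -0.0
1.32 [ 0.0002  0.006  -0.    ] -0.1
1.42 [ 0.0011  0.0122 -0.    ] -0.2
1.52 [ 0.0026  0.0182 -0.    ] -0.3
1.62 [ 0.0047  0.024  -0.    ] -0.4
1.72 [ 0.0074  0.0296 -0.    ] -0.5
```

View pics/s11.png

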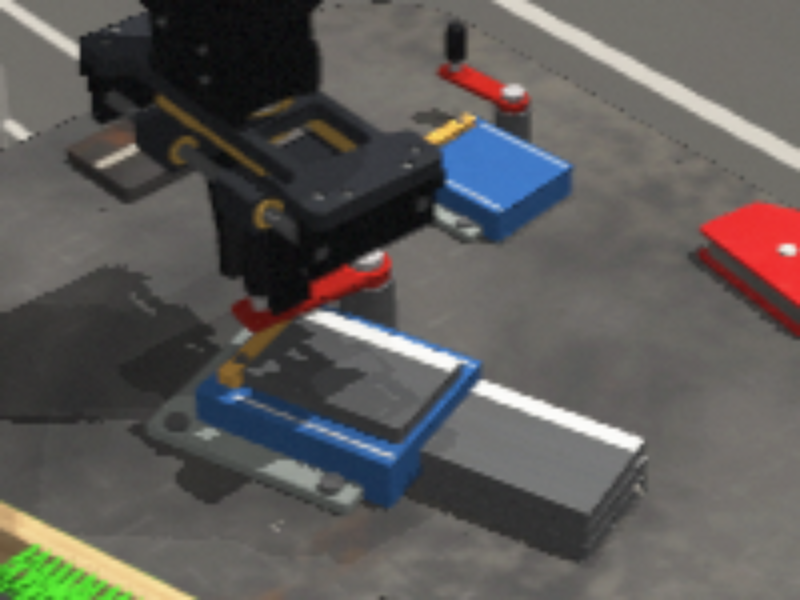

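Emit:
jog_arm(moves=[[0.35,0.0001,0.003,0,0,0,-0.05],[0.35,0.0002,0.006,0,0,0,-0.1],[0.35,0.0006,0.009,0,0,0,-0.15],[0.35,0.0011,0.0122,0,0,0,-0.2],[0.35,0.0018,0.015,0,0,0,-0.25],[0.35,0.0026,0.018,0,0,0,-0.3],[0.35,0.0033,0.02,0,0,0,-0.34],[0.35,0.004,0.022,0,0,0,-0.35],[0.35,0.0045,0.024,0,0,0,-0.35],[0.35,0.0045,0.0245,0,0,0,-0.35]])

```text
time_s: 13.65
tcp_pos: [0.4539, 0.2, 0.0643]
ee_rot: [[0.951, 0.309, 0.0], [0.309, -0.951, 0.0], [0.001, -0.0, -1.0]]
wrist_force: [-0.6, 1.3, 0.7]
gripper_width: 0.32
```

```bash
python3 - <<'E'
from st import *
import cv2
c=capture("scene"); a=c["frame"][180:330,200:400,::-1]; cv2.imwrite("pics/s12.png",cv2.resize(a,None,fx=4,fy=4))
st()
E
```

```text
t 13.7 jig [-0.2666 26.4768] z 64.25068544050536 yaw 18.037347642625946 tilt [ 0.0005  0.0003 -1.    ] F [0.2779 0.4456 0.9471] w 0.32421697159670165
```

View pics/s12.png

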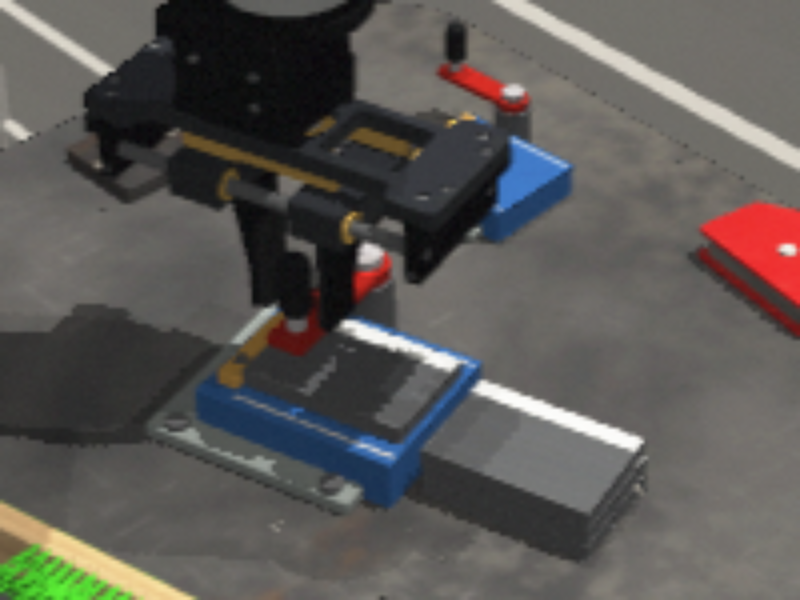

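Emit:
jog_arm(moves=[[0.35,0,0.0005,0,0,0,0],[0.35,0,0.001,0,0,0,0],[0.35,0,0.0015,0,0,0,0],[0.35,0,0.002,0,0,0,0],[0.35,0,0.0025,0,0,0,0],[0.35,0,0.003,0,0,0,0],[0.35,0,0.0035,0,0,0,0],[0.35,0,0.004,0,0,0,0],[0.35,0,0.004,0,0,0,0],[0.35,0,0.004,0,0,0,0]])

```text
time_s: 14.53
tcp_pos: [0.4545, 0.1977, 0.0641]
ee_rot: [[0.95, 0.311, -0.0], [0.311, -0.95, 0.002], [0.001, -0.002, -1.0]]
wrist_force: [-5.9, 7.1, 0.9]
gripper_width: 0.33
```

```bash
python3 - <<'E'
from st import *
st()
E
```

```text
t 14.5333 jig [-0.4199 24.148 ] z 64.05039097605867 yaw 18.112962410828157 tilt [-0.      0.0024 -1.    ] F [-5.9383  7.1281  0.9147] w 0.32983076278931345
```

Emit:
jog_arm(moves=[[0.2,0,-0.002,0,0,0,0],[0.1,0,-0.005,0,0,0,0],[0.1,0,-0.005,0,0,0,0],[0.1,0,-0.005,0,0,0,0],[0.1,0,-0.005,-0.01,0,0,0],[0.1,0,-0.005,-0.03,0,0,0],[0.1,0,-0.005,-0.06,0,0,0],[0.1,0,-0.005,-0.09,0,0,0],[0.1,0,-0.005,-0.13,0,0,0],[0.1,0,-0.005,-0.165,0,0,0]])

```text
time_s: 15.37
tcp_pos: [0.4533, 0.2003, 0.2311]
ee_rot: [[0.951, 0.311, 0.0], [0.311, -0.951, -0.0], [0.0, 0.001, -1.0]]
wrist_force: [2.1, 0.6, -0.2]
gripper_width: 0.449
```

Emit:
jog_arm(moves=[[0.1,-0.02,-0.01,-0.02,0,0,0.1],[0.1,-0.04,-0.02,-0.02,0,0,0.2],[0.1,-0.06,-0.03,-0.02,0,0,0.2],[0.1,-0.08,-0.04,-0.02,0,0,0.2],[0.1,-0.1,-0.05,-0.02,0,0,0.2],[0.1,-0.12,-0.06,-0.02,0,0,0.2],[0.1,-0.12,-0.06,-0.02,0,0,0.2],[0.1,-0.12,-0.06,-0.02,0,0,0.2],[0.1,-0.12,-0.06,-0.02,0,0,0.2],[0.1,-0.12,-0.06,-0.02,0,0,0.2]])

```text
time_s: 16.2
tcp_pos: [0.3212, 0.2206, 0.249]
ee_rot: [[0.993, 0.115, 0.0], [0.115, -0.993, -0.0], [0.0, 0.0, -1.0]]
wrist_force: [0.5, 0.4, -0.5]
gripper_width: 0.448
```

```bash
python3 - <<'E'
from st import *
import cv2,pickle
c=capture("scene"); a=c["frame"][180:330,200:400,::-1]; cv2.imwrite("pics/s13.png",cv2.resize(a,None,fx=4,fy=4))
c=capture("wrist"); cv2.imwrite("pics/w13.png",c["frame"][:,:,::-1]); pickle.dump(c,open("w13.pkl","wb"))
st()
E
```

```text
t 16.3 jig [-119.9548   87.3384] z 248.8735733111341 yaw 6.586256804530596 tilt [-0.0003 -0.0006 -1.    ] F [-0.0363 -0.4387 -0.2601] w 0.4518181739137966
```

View pics/s13.png

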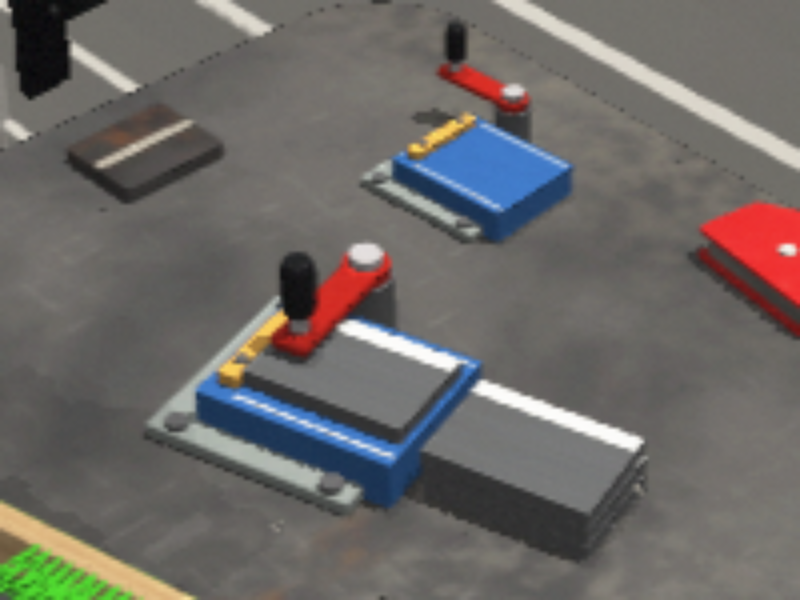

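View pics/w13.png

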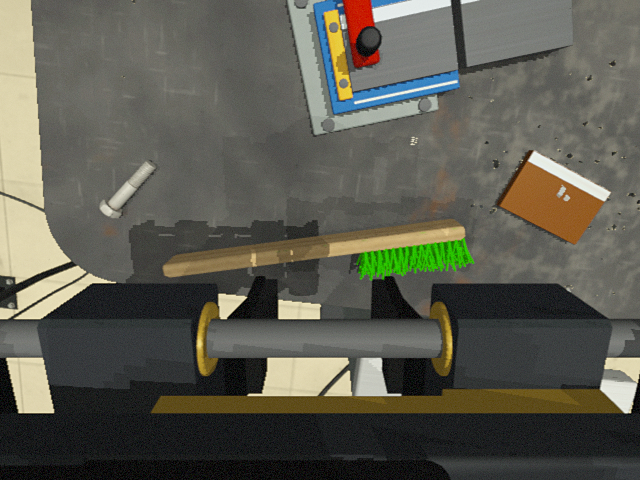

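```bash
python3 - <<'E'
from st import *
import pickle
c=pickle.load(open("w13.pkl","rb"))
k=J(atz(c,369,36,.0915)); print("knob",k,"theta",np.arctan2(62-k[0],k[1]-30))
print("arm end corners",J(atz(c,355,68,.0495)),J(atz(c,380,64,.0495)))
print("coupon near corners",J(atz(c,353,92,.0385)),J(atz(c,456,72,.0385)))
E
```

```text
knob [ 1.9201 30.2481] theta 1.5666675359398528
arm end corners [-12.528   39.8135] [-13.5894  19.5308]
coupon near corners [-29.7059  43.8811] [-31.3203 -43.2001]
```

Keeper at about 1.57 rad, and the coupon is still home. Handing in.

```bash
python3 -c "
from station import *
print(finish_job())"
```

```text
the job is handed in; nothing more can be done
None
```

The top coupon is home against the brass stop, the keeper arm is fully across it, and I handed the job in at about 16 s of the 58 s allowed. The hand-in gives no verdict, so these results come from my own checks.

- **Coupon:** I pushed it by its rear edge with the two partly open fingers, keeping it flat, until it met the stop at about 6.6 N. A wrist picture taken before the keeper swing put its centre within about 1 mm of the seat in both directions, square to within about 0.01 rad. After the swing, its two visible corners agreed to about 2 mm, with no sign that it had moved.
- **Keeper:** I swung it by loosely straddling the knob and following its arc until it met its stop at about 9 N, then opened the fingers and lifted clear. The knob's position in the last wrist picture gives about 1.57 rad.
- **Other items:** In the last scene picture the remaining three coupons, the magnet square and the test plate look unmoved. I did not measure them. The soapstone was outside that picture, and the arm never worked near it.

No check failed. The only disagreement was 1–2 mm between camera views, which is within their calibration.

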